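# Set up a tilt-sensor calibration run

## Task

Level the table of the calibration stand and then load it: every sensor on the mat that has its battery inside goes upright into a nest of its own, and any sensor that was closed without its battery, which looks the same but is only about half as heavy, goes into the red reject bin. Then, with the loaded table, swivel the stand to the red 30 degree mark (handle to the robot's right) and tilt it 25 degrees handle-down, let go of the handle, and only then press the green start button fully. Leave the ammeter, the bare board and the screwdriver alone.

Things in the scene. Friction and masses are not known exactly. Their poses are not given: they have to be found in the camera images.
- stand: Calibration stand, fixed to the bench: orange phenolic plinth 230 x 230 x 30 mm. Origin at the centre of its underside, on the vertical swivel axis; z up; its x axis points away from the ball handle's side when the swivel reads 0. A cream scale on the plinth is ticked every 10 degrees, red at 30. On the plinth turns a yoke whose two orange cheeks (outer faces 123 mm either side of the swivel axis, tops 159 mm above the bench) carry the tilt table.
- swivel (a joint): Swivel of yoke and table about the vertical axis, rad; 0: handle over the middle of the scale, on the plinth's -x side; positive turns anticlockwise seen from above (handle goes to the robot's right, -y). Stops at +-0.9. Held by friction: about 5 N at the ball moves it, and it stays where it is left. The wanted mark of 30 degrees is +0.524.
- tilt (a joint): Tilt of the table about the horizontal trunnion axis, rad; 0: level; positive: ball handle lower. Stops at +-0.6. Held by friction: 4 to 8 N at the ball moves it, loaded or not, and it stays where it is left. 25 degrees handle-down is +0.436. A scale is on the outside of the cheek on the robot's right.
- table_axis (a point): Where swivel and tilt axes cross, 145 mm above the plinth's underside. Turns with the table: y along the trunnion, z normal to the table, -x towards the ball handle. The table is an aluminium plate 100 x 222 mm with nest floors 20 mm above this point and orange walls 8 mm high round the nests.
- handle_ball (a point): Centre of the black ball knob, 28 mm in diameter, on the end of a 10 mm steel rod that runs from the table's front edge along the table's -x. The ball is 130 mm along -x and 15 mm along +z from table_axis in the table's frame. The one handle serves both joints. 70 mm of open space between ball and table edge.
- nest1 (a point): Nest in the table, pocket 76 mm (table x) by 48 mm (table y), 8 mm deep, at table y = +72 mm. The point is where the middle of a seated sensor lies (20 mm over the nest floor); axes as table_axis. The neighbouring nest is 72 mm away.
- nest2 (a point): Nest in the table, pocket 76 mm (table x) by 48 mm (table y), 8 mm deep, at table y = 0. The point is where the middle of a seated sensor lies (20 mm over the nest floor); axes as table_axis. The neighbouring nest is 72 mm away.
- nest3 (a point): Nest in the table, pocket 76 mm (table x) by 48 mm (table y), 8 mm deep, at table y = -72 mm. The point is where the middle of a seated sensor lies (20 mm over the nest floor); axes as table_axis. The neighbouring nest is 72 mm away.
- sensor_a_mid (a point): Wireless tilt sensor, light grey die-cast box 70 (x) x 42 (y) x 40 (z) mm with a dark lid on top; may be absent. The point is its middle, 20 mm above its underside. All look alike; one with its battery weighs 250 to 295 g, one closed without its battery 120 to 140 g. Which is which is not shown: only weight tells.
- sensor_b_mid (a point): Wireless tilt sensor, light grey die-cast box 70 (x) x 42 (y) x 40 (z) mm with a dark lid on top; may be absent. The point is its middle, 20 mm above its underside. All look alike; one with its battery weighs 250 to 295 g, one closed without its battery 120 to 140 g. Which is which is not shown: only weight tells.
- sensor_c_mid (a point): Wireless tilt sensor, light grey die-cast box 70 (x) x 42 (y) x 40 (z) mm with a dark lid on top; may be absent. The point is its middle, 20 mm above its underside. All look alike; one with its battery weighs 250 to 295 g, one closed without its battery 120 to 140 g. Which is which is not shown: only weight tells.
- sensor_d_mid (a point): Wireless tilt sensor, light grey die-cast box 70 (x) x 42 (y) x 40 (z) mm with a dark lid on top; may be absent. The point is its middle, 20 mm above its underside. All look alike; one with its battery weighs 250 to 295 g, one closed without its battery 120 to 140 g. Which is which is not shown: only weight tells.
- sensor_e_mid (a point): Wireless tilt sensor, light grey die-cast box 70 (x) x 42 (y) x 40 (z) mm with a dark lid on top; may be absent. The point is its middle, 20 mm above its underside. All look alike; one with its battery weighs 250 to 295 g, one closed without its battery 120 to 140 g. Which is which is not shown: only weight tells.
- reject_bin: Red open bin fixed on the bench, 210 (x) x 140 (y) x 40 mm, walls and floor 4 mm. Origin at the centre of its underside. Room for two sensors side by side along x.
- start (a joint): Travel of the start button, m: 0 released, 0.006 fully down; spring-loaded, 5 N fully down.
- start_top (a point): Middle of the top face of the green start button, 32 mm across, on a grey box 80 x 70 x 30 mm on the bench; pressed straight down.
- ammeter: Panel ammeter on a block, 50 x 90 x 88 mm, loose; origin at the centre of its underside. Not part of the job.
- spare_board: Loose bare circuit board 110 x 70 mm lying flat; origin under its centre. Not part of the job.
- screwdriver: Loose screwdriver lying flat. Not part of the job.
There are look-alikes about, which are no part of the job. There is more than one size of the part that bears start; the job needs the smallest.

How it is judged:
On the way, in this order (a step that is already met when the one before it is completed fails the run):
1. the table is level (value of joint tilt between -0.06 and 0.06 rad), for 0.3 s.
2. with the table level, every sensor with a battery sits in a nest and every one without is in the red bin (value of joint tilt between -0.09 and 0.09 rad and (((distance between sensor_a_mid and nest1 below 0.008 m or distance between sensor_a_mid and nest2 below 0.008 m or distance between sensor_a_mid and nest3 below 0.008 m) and angle between the z axis of sensor_a_mid and the z axis of table_axis, either way round below 0.15 rad and contact force between sensor_a and stand above 1.9 N) or (x of sensor_a_mid in the frame of reject_bin between -0.1 and 0.1 m and y of sensor_a_mid in the frame of reject_bin between -0.065 and 0.065 m and z of sensor_a_mid in the frame of reject_bin below 0.05 m and contact force between sensor_a and reject_bin below 1.9 N)) and (((distance between sensor_b_mid and nest1 below 0.008 m or distance between sensor_b_mid and nest2 below 0.008 m or distance between sensor_b_mid and nest3 below 0.008 m) and angle between the z axis of sensor_b_mid and the z axis of table_axis, either way round below 0.15 rad and contact force between sensor_b and stand above 1.9 N) or (x of sensor_b_mid in the frame of reject_bin between -0.1 and 0.1 m and y of sensor_b_mid in the frame of reject_bin between -0.065 and 0.065 m and z of sensor_b_mid in the frame of reject_bin below 0.05 m and contact force between sensor_b and reject_bin below 1.9 N)) and (((distance between sensor_c_mid and nest1 below 0.008 m or distance between sensor_c_mid and nest2 below 0.008 m or distance between sensor_c_mid and nest3 below 0.008 m) and angle between the z axis of sensor_c_mid and the z axis of table_axis, either way round below 0.15 rad and contact force between sensor_c and stand above 1.9 N) or (x of sensor_c_mid in the frame of reject_bin between -0.1 and 0.1 m and y of sensor_c_mid in the frame of reject_bin between -0.065 and 0.065 m and z of sensor_c_mid in the frame of reject_bin below 0.05 m and contact force between sensor_c and reject_bin below 1.9 N)) and (((distance between sensor_d_mid and nest1 below 0.008 m or distance between sensor_d_mid and nest2 below 0.008 m or distance between sensor_d_mid and nest3 below 0.008 m) and angle between the z axis of sensor_d_mid and the z axis of table_axis, either way round below 0.15 rad and contact force between sensor_d and stand above 1.9 N) or (x of sensor_d_mid in the frame of reject_bin between -0.1 and 0.1 m and y of sensor_d_mid in the frame of reject_bin between -0.065 and 0.065 m and z of sensor_d_mid in the frame of reject_bin below 0.05 m and contact force between sensor_d and reject_bin below 1.9 N)) and (((distance between sensor_e_mid and nest1 below 0.008 m or distance between sensor_e_mid and nest2 below 0.008 m or distance between sensor_e_mid and nest3 below 0.008 m) and angle between the z axis of sensor_e_mid and the z axis of table_axis, either way round below 0.15 rad and contact force between sensor_e and stand above 1.9 N) or (x of sensor_e_mid in the frame of reject_bin between -0.1 and 0.1 m and y of sensor_e_mid in the frame of reject_bin between -0.065 and 0.065 m and z of sensor_e_mid in the frame of reject_bin below 0.05 m and contact force between sensor_e and reject_bin below 1.9 N))), for 0.3 s.
3. the loaded table is swivelled to 30 and tilted to 25 degrees, each within 3 degrees, with every sensor still in its place (value of joint tilt between 0.384 and 0.488 rad and value of joint swivel between 0.472 and 0.576 rad and (((distance between sensor_a_mid and nest1 below 0.008 m or distance between sensor_a_mid and nest2 below 0.008 m or distance between sensor_a_mid and nest3 below 0.008 m) and angle between the z axis of sensor_a_mid and the z axis of table_axis, either way round below 0.15 rad and contact force between sensor_a and stand above 1.9 N) or (x of sensor_a_mid in the frame of reject_bin between -0.1 and 0.1 m and y of sensor_a_mid in the frame of reject_bin between -0.065 and 0.065 m and z of sensor_a_mid in the frame of reject_bin below 0.05 m and contact force between sensor_a and reject_bin below 1.9 N)) and (((distance between sensor_b_mid and nest1 below 0.008 m or distance between sensor_b_mid and nest2 below 0.008 m or distance between sensor_b_mid and nest3 below 0.008 m) and angle between the z axis of sensor_b_mid and the z axis of table_axis, either way round below 0.15 rad and contact force between sensor_b and stand above 1.9 N) or (x of sensor_b_mid in the frame of reject_bin between -0.1 and 0.1 m and y of sensor_b_mid in the frame of reject_bin between -0.065 and 0.065 m and z of sensor_b_mid in the frame of reject_bin below 0.05 m and contact force between sensor_b and reject_bin below 1.9 N)) and (((distance between sensor_c_mid and nest1 below 0.008 m or distance between sensor_c_mid and nest2 below 0.008 m or distance between sensor_c_mid and nest3 below 0.008 m) and angle between the z axis of sensor_c_mid and the z axis of table_axis, either way round below 0.15 rad and contact force between sensor_c and stand above 1.9 N) or (x of sensor_c_mid in the frame of reject_bin between -0.1 and 0.1 m and y of sensor_c_mid in the frame of reject_bin between -0.065 and 0.065 m and z of sensor_c_mid in the frame of reject_bin below 0.05 m and contact force between sensor_c and reject_bin below 1.9 N)) and (((distance between sensor_d_mid and nest1 below 0.008 m or distance between sensor_d_mid and nest2 below 0.008 m or distance between sensor_d_mid and nest3 below 0.008 m) and angle between the z axis of sensor_d_mid and the z axis of table_axis, either way round below 0.15 rad and contact force between sensor_d and stand above 1.9 N) or (x of sensor_d_mid in the frame of reject_bin between -0.1 and 0.1 m and y of sensor_d_mid in the frame of reject_bin between -0.065 and 0.065 m and z of sensor_d_mid in the frame of reject_bin below 0.05 m and contact force between sensor_d and reject_bin below 1.9 N)) and (((distance between sensor_e_mid and nest1 below 0.008 m or distance between sensor_e_mid and nest2 below 0.008 m or distance between sensor_e_mid and nest3 below 0.008 m) and angle between the z axis of sensor_e_mid and the z axis of table_axis, either way round below 0.15 rad and contact force between sensor_e and stand above 1.9 N) or (x of sensor_e_mid in the frame of reject_bin between -0.1 and 0.1 m and y of sensor_e_mid in the frame of reject_bin between -0.065 and 0.065 m and z of sensor_e_mid in the frame of reject_bin below 0.05 m and contact force between sensor_e and reject_bin below 1.9 N))), for 0.3 s.
4. the start button is pressed fully with the table at its angles (value of joint start above 0.0045 m and value of joint tilt between 0.384 and 0.488 rad and value of joint swivel between 0.472 and 0.576 rad), for 0.1 s.
At the end, for the whole second after the job is handed in: Swivel at 30 and tilt at 25 degrees handle-down, each within 3 degrees and at rest; every sensor with a battery seated upright in a nest (its middle within 8 mm of the nest's point), every one without a battery lying in the red bin, start button released (all of step 3 and velocity of joint tilt between -0.05 and 0.05 rad/s and value of joint start below 0.002 m); the robot touches nothing.
It fails at once if the start button is pressed before the table stands at its angles (value of joint start above 0.003 m and not (value of joint tilt between 0.356 and 0.516 rad and value of joint swivel between 0.444 and 0.604 rad)).
It fails at once if the ammeter, bare board or screwdriver is pushed aside (distance of any of ammeter, spare_board, screwdriver from where it was at the start of the episode above 0.02 m).
Of sensor_a, sensor_b, sensor_c, sensor_d, sensor_e only 3 to 5 are there at a start; the rules pass over those that are not, and their reading is None.
At some moment in a run one of sensor_a, sensor_b, sensor_c, sensor_d, sensor_e may be knocked a few centimetres aside while the robot is not near it.
Once in a run the grip may slacken for a moment while it holds something.
It also fails if it takes over 210 s, if anything falls off the work surface, if the arm or the gripper's body presses on something with over 40 N, if the wrist force passes 120 N, or if a joint passes its speed limit or range.

## Robot

A 7-joint arm with a two-finger parallel gripper is mounted at the origin on the work surface. World frame = base frame: x ahead of the robot, y to its left, z up, the work surface at z = 0. Lengths are in m, angles in rad, forces in N, time in s.
With the tool pointing down it reaches from about 0.35 to 0.9 m from the base axis. Payload 8.1 kg.
Tool frame: the origin (TCP) lies on the centre line of the jaws, within the pads' length; the fingertips stand 19 mm ahead of it and the grasp point (between the pads) is the TCP (manip.tcp_to_tips is the distance from the TCP to the fingertips, in m); z points along the fingers, y is the line along which they close (so a half turn about z gives the same grasp; the last joint's range is limited). The gripper opens to 85 mm and grips with 20 to 120 N. Pads are 22 mm wide; open, the fingers measure 114 mm over their backs; the gripper's body (76 mm by 85 mm) begins 54 mm behind the grasp point. The pads swing forward as they close: fully open they stand 13 mm farther back than shut.
Start: joints at [1.169, 0.434, 0.025, 1.573, -0.012, 1.134, -0.075], TCP at [0.184, -0.597, 0.25] pointing down, gripper open.
Joint ranges: [-2.62, 2.62], [-0.44, 2.09], [-1.27, 1.32], [0.08, 2.57], [-1.32, 4.46], [0.12, 2], [-2.74, 2.74]. Speed limits (rad/s): [2.22, 2.22, 3.01, 3.01, 3.14, 3.14, 3.14].

## Interface

Orientations are given as a unit quaternion [x, y, z, w].
In Python, from rig import sensors, vision, sign_off, boxes_of, regions_of, manip gives the robot as it stands.
- The arm moves only by the shell command python3 -m jog 'ROWS' [FORCE]. ROWS is JSON, a list of rows, each a list of 3 entries, a list of its own where there are three numbers: the finger opening in mm, from 0 to 85.4, then the shift along the tool's x, y, z in mm, then the turn about the tool's z in rad. A call has 1 to 20 rows; each row is the pose to reach, as a shift and turn from the pose commanded when the call began, along the tool's axes at that moment; what a row does not reach only later rows make up. A row lasts 1/8 s, in which the tool goes at most 62.5 mm and 10.7 degrees, less where a joint would pass 70% of its speed; a pose out of reach is approached as far as the arm can. A call with a gripper value outside its range is refused whole. The fingers move at their own pace and stop on an object; FORCE is the grip in N (left out, the last holds). Time passes only in rows, so rows that repeat a pose let the fingers close. It gives the time, the measured TCP pose, the force, the opening and the grip force at its end, in the units of the state.
- sensors.read_state(): the state, without advancing time (a new reading comes with each control period).
- vision.capture(name): name is "scene" or "top" or "wrist"; returns a dict with "frame" (384x512x3 uint8, red, green, blue), "fx", "fy", "cx", "cy" (pixels), "origin" and "rotation" of the camera in the world. Camera axes: x right, y up, looking along -z (the intrinsics and any distortion apply to the point x, -y, -z); pixel columns grow to the right and rows downward; lengths in m; the calibration is good to about 2 mm. A picture is of the moment at which its call begins. There is no depth.
- sign_off(): hands the job in; it is judged then, once.
Trained networks look in the newest picture that a camera, given by its name, has taken for a name from the list of things; names that differ only in an ending like _2 or _b are one class to them, and where a whole thing is asked for, a point or a joint stands for the part that bears it (a point fixed in the world has none). Each returns a list of dicts, best first, with "confidence" (0 to 1); they miss things now and then, are a little off and sometimes report something else, mostly with a low value. They report only what shows in the picture. A call takes as long as a camera call. They do not tell look-alikes from the thing itself.
- boxes_of(camera, label): "at" ([x, y, z] in m, in the coordinates of the camera as it stood for that picture, good to about 4 mm: the middle of the surface that is visible of it).
- regions_of(camera, label): "mask" (384x512 bool, what is visible of it).
The state is a dict: "t": time; "joint_positions": joint angles; "joint_vel": joint speeds; "tau": joint torques, N m; "tool_pos": TCP position; "tcp_rot": TCP orientation; "wrist_force": force on the tool from outside, world axes, zero at the start; "wrist_torque": the same for the moment, N m; "gripper_width": opening from 0.0 (shut) to 1.0 (fully open); "finger_force": force on a finger pad.
Only numpy, scipy, OpenCV 4.12 (cv2) and the standard library are available. Lean on these libraries where they do the work, as an engineer would, in place of code of your own. Each camera call takes 0.05 s, during which the arm holds its last target. There are 200 camera calls.

## Working session

There is one attempt and no reset: what is moved stays moved. The work goes in short steps, Python scripts to look and compute and a shell command to move; the robot and the scene stay as the last step left them, time stands still between calls to the robot, and variables do not carry over. Pictures are saved under pics/ and viewed, at most 14 in all, crops included, and the job is handed in when it is done.

```bash
mkdir -p pics; ls; cat > h.py <<'E'
from rig import sensors, vision, sign_off, boxes_of, regions_of, manip
import numpy as np, cv2
from scipy.spatial.transform import Rotation as R
def cap(n,save=None):
    c=vision.capture(n)
    if save: cv2.imwrite('pics/'+save,c['frame'][:,:,::-1])
    return c
def world(c,p): return np.array(c['origin'])+np.array(c['rotation'])@np.array(p)
def ray(c,u,v,z):
    d=np.array(c['rotation'])@np.array([(u-c['cx'])/c['fx'],-(v-c['cy'])/c['fy'],-1.])
    o=np.array(c['origin']);return o+d*(z-o[2])/d[2]
def proj(c,p):
    q=np.array(c['rotation']).T@(np.array(p)-np.array(c['origin']))
    return c['cx']+c['fx']*q[0]/-q[2], c['cy']-c['fy']*q[1]/-q[2]
def st():
    s=sensors.read_state();return s
E
python3 - <<'E'
from h import *
np.set_printoptions(precision=3,suppress=True)
s=st();print(s)
for n in ['top','scene']:
    c=cap(n,n+'0.png');print({k:v for k,v in c.items() if k!='frame'})
    for l in ['stand','handle_ball','sensor_a_mid','reject_bin','start_top','ammeter','spare_board','screwdriver']:
        for b in boxes_of(n,l): print(n,l,round(b['confidence'],2),world(c,b['at']),np.array(proj(c,world(c,b['at']))))
E
```

```text
pics
{'t': 0.0, 'joint_positions': array([ 1.169,  0.435,  0.025,  1.574, -0.012,  1.134, -0.075]), 'joint_vel': array([-0.001,  0.001,  0.001,  0.   , -0.001,  0.   , -0.   ]), 'tau': array([ -0.   , -67.047,   1.025, -31.621,   0.016,   0.013,  -0.   ]), 'tool_pos': array([ 0.184, -0.597,  0.25 ]), 'tcp_rot': array([ 0.989,  0.149, -0.   , -0.001]), 'wrist_force': array([-0.508,  0.677,  0.253]), 'wrist_torque': array([-0.065, -0.072, -0.052]), 'finger_force': 0.0, 'gripper_width': 1.0002395096568166}
{'fx': 368.1703519524826, 'fy': 368.1703519524826, 'cx': 261.16965079330913, 'cy': 188.4106493135607, 'origin': array([ 0.481, -0.04 ,  1.172]), 'rotation': array([-0.039,  0.03 ,  0.715, -0.698])}Traceback (most recent call last):
  File "<stdin>", line 7, in <module>
  File "h.py", line 8, in world
    def world(c,p): return np.array(c['origin'])+np.array(c['rotation'])@np.array(p)
                                                 ~~~~~~~~~~~~~~~~~~~~~~~^~~~~~~~~~~~
ValueError: matmul: Input operand 1 has a mismatch in its core dimension 0, with gufunc signature (n?,k),(k,m?)->(n?,m?) (size 3 is different from 4)
```

```bash
cat > h.py <<'E'
from rig import sensors, vision, sign_off, boxes_of, regions_of, manip
import numpy as np, cv2
from scipy.spatial.transform import Rotation as R
np.set_printoptions(precision=3,suppress=True)
def cap(n,save=None):
    c=vision.capture(n); c['R']=R.from_quat(c['rotation']).as_matrix(); c['o']=np.array(c['origin'])
    if save: cv2.imwrite('pics/'+save,c['frame'][:,:,::-1])
    return c
def world(c,p): return c['o']+c['R']@np.array(p)
def ray(c,u,v,z):
    d=c['R']@np.array([(u-c['cx'])/c['fx'],-(v-c['cy'])/c['fy'],-1.])
    return c['o']+d*(z-c['o'][2])/d[2]
def proj(c,p):
    q=c['R'].T@(np.array(p)-c['o'])
    return np.array([c['cx']+c['fx']*q[0]/-q[2], c['cy']-c['fy']*q[1]/-q[2]])
def st(): return sensors.read_state()
def tool(p):
    """shift in tool axes (mm) from the present TCP to world point p"""
    s=st(); return 1e3*R.from_quat(s['tcp_rot']).as_matrix().T@(np.array(p)-s['tool_pos'])
E
python3 - <<'E'
from h import *
for n in ['top','scene']:
    c=cap(n,n+'0.png');print(c['keys'] if 'keys' in c else c.keys(),c['o'])
    for l in ['stand','handle_ball','sensor_a_mid','reject_bin','start_top','ammeter','spare_board','screwdriver']:
        for b in boxes_of(n,l): print(n,l,round(b['confidence'],2),world(c,b['at']),np.array(proj(c,world(c,b['at']))))
E
```

```text
dict_keys(['frame', 'fx', 'fy', 'cx', 'cy', 'origin', 'rotation', 'R', 'o']) [ 0.481 -0.04   1.172]
top stand 0.7 [ 0.587 -0.052  0.15 ] [269.311 186.08 ]
top sensor_a_mid 0.77 [0.616 0.261 0.043] [167.585 182.887]
top reject_bin 0.91 [ 0.445 -0.301  0.009] [349.725 234.064]
top start_top 0.59 [ 0.797 -0.254  0.07 ] [333.311 118.888]
top start_top 0.45 [ 0.643 -0.282  0.052] [343.428 169.282]
top start_top 0.44 [ 0.646 -0.46   0.071] [404.035 165.997]
top ammeter 0.85 [0.73  0.227 0.047] [178.159 146.215]
top spare_board 0.81 [0.394 0.087 0.005] [226.203 253.239]
top spare_board 0.63 [0.423 0.249 0.039] [171.648 245.712]
top spare_board 0.55 [0.529 0.245 0.041] [172.8   211.064]
top screwdriver 0.57 [ 0.352 -0.143  0.023] [300.523 265.944]
top screwdriver 0.54 [ 0.597 -0.047  0.168] [267.368 182.03 ]
top screwdriver 0.35 [0.393 0.087 0.006] [226.033 253.574]
dict_keys(['frame', 'fx', 'fy', 'cx', 'cy', 'origin', 'rotation', 'R', 'o']) [ 1.063 -0.556  0.892]
scene stand 0.82 [ 0.623 -0.071  0.058] [256.27 221.42]
scene handle_ball 0.91 [ 0.602 -0.051  0.168] [254.235 187.211]
scene handle_ball 0.17 [0.537 0.24  0.036] [297.382 156.821]
scene sensor_a_mid 0.77 [0.62  0.255 0.039] [320.429 164.826]
scene reject_bin 0.6 [ 0.437 -0.294  0.007] [155.254 246.965]
scene start_top 0.9 [ 0.651 -0.467  0.071] [148.814 332.702]
scene start_top 0.46 [ 0.609 -0.061  0.154] [253.943 194.117]
scene ammeter 0.6 [0.738 0.218 0.049] [345.883 185.532]
scene ammeter 0.25 [ 0.615 -0.061  0.151] [255.712 195.93 ]
scene spare_board 0.61 [0.375 0.089 0.005] [232.299 166.237]
scene screwdriver 0.5 [0.536 0.238 0.038] [296.895 156.783]
scene screwdriver 0.49 [ 0.359 -0.14   0.026] [177.347 198.162]
```

View pics/top0.png

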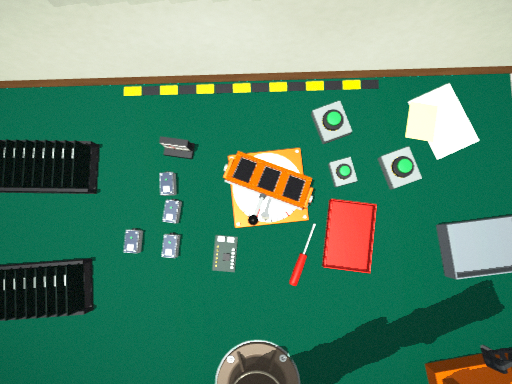

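View pics/scene0.png

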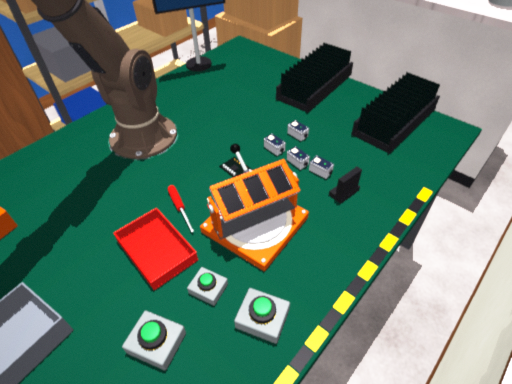

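The top view shows four sensors at about (167,183), (172,211), (170,245) and (132,241). The stand is at (269,188) with its handle ball at (253,219), the bin at (350,235) and the smallest button at (343,170). In the scene view the ball is at (236,148) and is raised above level.

```bash
python3 - <<'E'
from h import *
t=cap('top')
print('plinth')
P=[ray(t,u,v,.03)[:2] for u,v in [(230,155),(301,149),(308,221),(236,227)]]; P=np.array(P)
print(P,P.mean(0)); e=P[1]-P[0]; print('yaw edges',[np.degrees(np.arctan2(*(P[j]-P[i])[::-1])) for i,j in [(0,1),(1,2),(3,2),(0,3)]])
f=t['frame'].astype(int)
for l in ['sensor_a_mid','reject_bin']:
  for r in regions_of('top',l):
    m=r['mask'].astype(np.uint8); q=cv2.minAreaRect(np.argwhere(m)[:,::-1].astype(np.float32)); z=.04 if 's'==l[0] else .04
    B=np.array([ray(t,*p,z)[:2] for p in cv2.boxPoints(q)]); print(l,round(r['confidence'],2),q,B.mean(0),[ (np.linalg.norm(B[i+1]-B[i]),np.degrees(np.arctan2(*(B[i+1]-B[i])[::-1]))) for i in (0,1)])
s=cap('scene')
# black blob centroid refine for ball
def blob(c,u,v,w=8):
    g=c['frame'][v-w:v+w,u-w:u+w].max(2)<40; yx=np.argwhere(g); return yx.mean(0)[::-1]+[u-w,v-w],len(yx)
(a,na),(b,nb)=blob(t,253,219),blob(s,236,148); print(a,na,b,nb)
A=[];y=[]
for c,(u,v) in ((t,a),(s,b)):
    d=c['R']@np.array([(u-c['cx'])/c['fx'],-(v-c['cy'])/c['fy'],-1.]);d/=np.linalg.norm(d);M=np.eye(3)-np.outer(d,d);A.append(M);y.append(M@c['o'])
X=np.linalg.lstsq(np.vstack(A),np.hstack(y),rcond=None); print('ball',X[0],X[1])
for uv in [(343.5,170),(333,119),(404,166)]: print('btn',ray(t,*uv,.05))
st_=st();print(R.from_quat(st_['tcp_rot']).as_matrix())
E
```

```text
plinth
[[ 0.701  0.067]
 [ 0.714 -0.156]
 [ 0.488 -0.17 ]
 [ 0.475  0.052]] [ 0.595 -0.052]
yaw edges [np.float64(-86.60944152693288), np.float64(-176.50122050325112), np.float64(-86.62228360229135), np.float64(-176.18970071424295)]
sensor_a_mid 0.87 ((168.0, 183.0), (24.0, 16.0), 90.0) [0.616 0.26 ] [(np.float64(0.0499845565600347), np.float64(-91.4717440651838)), (np.float64(0.07494768553099723), np.float64(179.93281668181362))]
sensor_a_mid 0.37 ((170.5, 245.5), (23.0, 15.0), 90.0) [0.424 0.253] [(np.float64(0.046071126688263284), np.float64(-91.34425451353482)), (np.float64(0.06947824855246179), np.float64(179.9023027697459))]
reject_bin 0.62 ((349.46942138671875, 235.46234130859375), (48.22540283203125, 69.76561737060547), 5.906140327453613) [ 0.443 -0.293] [(np.float64(0.21143076810215614), np.float64(-8.259242326593586)), (np.float64(0.14717269941004776), np.float64(-97.35881764862108))]
[252.759 219.093] 54 [234.759 148.111] 54
ball [ 0.495 -0.007  0.216] [0.]
btn [ 0.641 -0.282  0.05 ]
btn [ 0.802 -0.257  0.05 ]
btn [ 0.649 -0.468  0.05 ]
[[ 0.956  0.294 -0.   ]
 [ 0.294 -0.956 -0.   ]
 [-0.     0.    -1.   ]]
```

The stand's axis is at about (0.595, -0.052) with a yaw of 3.7°. The swivel reads about -0.49 and the tilt about -0.45. I'll go above the ball now.

```bash
python3 -m jog '[[60,[471,-473,-70],0.72],[60,[471,-473,-70],0.72],[60,[471,-473,-70],0.72],[60,[471,-473,-70],0.72],[60,[471,-473,-70],0.72],[60,[471,-473,-70],0.72],[60,[471,-473,-70],0.72],[60,[471,-473,-70],0.72],[60,[471,-473,-70],0.72],[60,[471,-473,-70],0.72],[60,[471,-473,-70],0.72],[60,[471,-473,-70],0.72],[60,[471,-473,-70],0.72],[60,[471,-473,-70],0.72],[60,[471,-473,-70],0.72],[60,[471,-473,-70],0.72]]' 20
python3 - <<'E'
from h import *
c=cap('wrist','w1.png'); print(R.from_quat(st()['tcp_rot']).as_euler('xyz',degrees=True),tool([.495,-.007,.216]),c['fx'],c['o'],c['R'])
for l in ['handle_ball','stand']:
  for b in boxes_of('wrist',l): print(l,round(b['confidence'],2),world(c,b['at']))
print(proj(c,[.495,-.007,.216]))
E
```

```text
t: 3.2
tool_pos: [0.4947, -0.0073, 0.3204]
tcp_rot: [0.978, -0.21, 0.0, 0.0]
wrist_force: [1.1, -0.2, 0.1]
gripper_width: 0.701
finger_force: 0.0
[179.997  -0.008 -24.188] [  0.141  -0.188 104.35 ] 306.26630683129207 [ 0.559 -0.037  0.444] [[-0.409  0.876  0.255]
 [-0.913 -0.393 -0.114]
 [ 0.    -0.279  0.96 ]]
handle_ball 0.68 [ 0.593 -0.04   0.172]
stand 0.78 [ 0.578 -0.032  0.169]
stand 0.75 [ 0.587 -0.037  0.17 ]
[251.375 195.284]
```

View pics/w1.png

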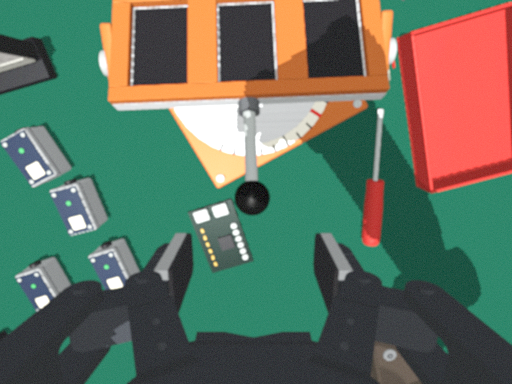

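The ball shows at (253,197), within 2 px of the prediction. I'll descend and grip it.

```bash
python3 -m jog '[[60,[0,0,60],0],[60,[0,0,104],0],[60,[0,0,104],0],[60,[0,0,104],0],[15,[0,0,104],0],[15,[0,0,104],0],[15,[0,0,104],0],[15,[0,0,104],0],[15,[0,0,104],0],[15,[0,0,104],0]]' 25
cat >> h.py <<'E'
AX=np.array([.595,-.052,.145]); YAW=np.radians(3.7)
def tab(sw,ti,p,ax=None):
    "world point of table-frame point p"
    return (AX if ax is None else ax)+R.from_euler('ZY',[YAW+sw,-ti]).apply(p)
BALL=[-.13,0,.015]
E
python3 - <<'E'
from h import *
print(tab(-.487,-.45,BALL),tab(-.487,.1,BALL))
a,b=(-.487,-.45),(0,0)
for f in np.linspace(0,1,9)[1:]:
    w=[a[i]+f*(b[i]-a[i]) for i in (0,1)]; print(f,np.round(tool(tab(*w,BALL)+st()['tool_pos']-tab(*a,BALL))),'turn',-(w[0]-a[0]))
E
```

```text
t: 4.6
tool_pos: [0.4957, -0.0066, 0.2177]
tcp_rot: [0.978, -0.209, 0.001, -0.0]
wrist_force: [-2.1, 0.4, 7.2]
gripper_width: 0.31
finger_force: 24.1
[ 0.494 -0.007  0.215] [0.476 0.002 0.147]
0.125 [-4.  7.  6.] turn -0.06087500000000001
0.25 [-6. 14. 13.] turn -0.12175000000000002
0.375 [-8. 22. 20.] turn -0.18262499999999998
0.5 [-9. 30. 26.] turn -0.2435
0.625 [-9. 38. 33.] turn -0.304375
0.75 [-9. 46. 40.] turn -0.36524999999999996
0.875 [-7. 53. 48.] turn -0.426125
1.0 [-5. 61. 55.] turn -0.487
```

```bash
python3 -m jog '[[15,[-4,7,6],-0.06],[15,[-5,11,10],-0.09],[15,[-6,14,13],-0.12],[15,[-7,18,17],-0.15],[15,[-8,22,20],-0.18],[15,[-9,26,23],-0.21],[15,[-9,30,26],-0.24],[15,[-9,34,30],-0.27],[15,[-9,38,33],-0.30],[15,[-9,42,37],-0.33],[15,[-9,46,40],-0.37],[15,[-8,50,44],-0.4],[15,[-7,53,48],-0.43],[15,[-5,61,55],-0.49],[15,[-5,61,55],-0.49],[15,[-5,61,55],-0.49],[15,[-5,61,55],-0.49]]'
python3 - <<'E'
from h import *
s=st(); print(s['tool_pos'],s['wrist_force'],tab(0,0,BALL),tool(tab(0,0,BALL)))
E
```

```text
t: 6.72
tool_pos: [0.4675, -0.0599, 0.1622]
tcp_rot: [0.999, 0.035, 0.002, -0.0]
wrist_force: [5.8, 1.1, -3.6]
gripper_width: 0.304
finger_force: 24.8
[ 0.467 -0.06   0.162] [ 5.787  1.147 -3.584] [ 0.465 -0.06   0.16 ] [-2.245  0.307  2.211]
```

```bash
python3 -m jog '[[15,[-1,0,1],0],[60,[-1,0,1],0],[60,[-1,0,1],0],[60,[-1,0,1],0],[60,[-1,0,-40],0],[60,[-1,0,-100],0],[60,[0,0,-160],0],[60,[0,0,-200],0],[60,[0,0,-200],0]]'
python3 - <<'E'
from h import *
c=cap('wrist','w2.png');
for p in [[-.05,.111,.028],[-.05,-.111,.028],[.05,-.111,.028],[.05,.111,.028],BALL,[0,.123,0],[0,-.123,0]]: print(p,proj(c,tab(0,0,p)))
n=[proj(c,tab(0,0,[sx*.038,cy+sy*.024,.028])) for cy in (.072,0,-.072) for sx,sy in((-1,-1),(-1,1),(1,1),(1,-1))]
im=c['frame'][:,:,::-1].copy()
for p in n: cv2.circle(im,tuple(np.round(p).astype(int)),1,(0,0,255),-1)
cv2.imwrite('pics/w2b.png',im)
E
```

```text
t: 7.85
tool_pos: [0.4667, -0.0602, 0.3643]
tcp_rot: [0.999, 0.034, 0.003, 0.0]
wrist_force: [-0.5, -0.4, -0.6]
gripper_width: 0.706
finger_force: 0.0
[-0.05, 0.111, 0.028] [139.524  92.642]
[-0.05, -0.111, 0.028] [365.778  93.913]
[0.05, -0.111, 0.028] [377.685 -23.488]
[0.05, 0.111, 0.028] [128.74  -25.082]
[-0.13, 0, 0.015] [252.358 170.331]
[0, 0.123, 0] [132.823  42.219]
[0, -0.123, 0] [372.961  43.649]
```

View pics/w2b.png

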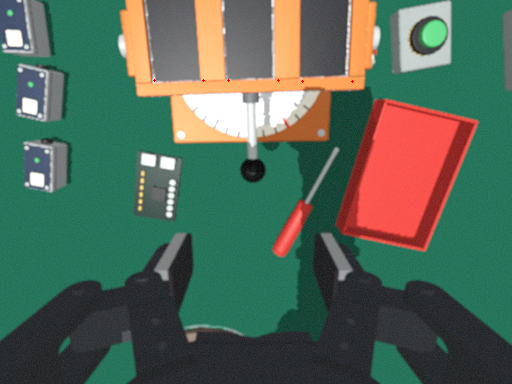

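The ball is at (252,170) exactly as predicted, and the nest edges fit within about 2 px, so the table is level and swivel is 0. I'll look at the sensors next.

```bash
python3 -m jog '[[70,[6,-340,0],0],[70,[6,-340,0],0],[70,[6,-340,0],0],[70,[6,-340,0],0],[70,[6,-340,0],0],[70,[6,-340,0],0],[70,[6,-340,0],0],[70,[6,-340,0],0],[70,[6,-340,0],0]]'
python3 - <<'E'
from h import *
c=cap('wrist','w3.png')
for r in regions_of('wrist','sensor_a_mid'):
    m=r['mask'].astype(np.uint8); q=cv2.minAreaRect(np.argwhere(m)[:,::-1].astype(np.float32))
    print(round(r['confidence'],2),np.array(q[0]),q[1],q[2])
for b in boxes_of('wrist','sensor_a_mid'): print(round(b['confidence'],2),world(c,b['at']))
E
```

```text
t: 9.02
tool_pos: [0.4484, 0.2779, 0.3608]
tcp_rot: [0.999, 0.033, -0.0, 0.001]
wrist_force: [-0.9, 1.0, -0.3]
gripper_width: 0.818
finger_force: 0.0
0.62 [267.719  28.473] (32.726226806640625, 58.64088821411133) 2.935673475265503
0.75 [0.611 0.269 0.041]
0.72 [0.559 0.058 0.042]
```

View pics/w3.png

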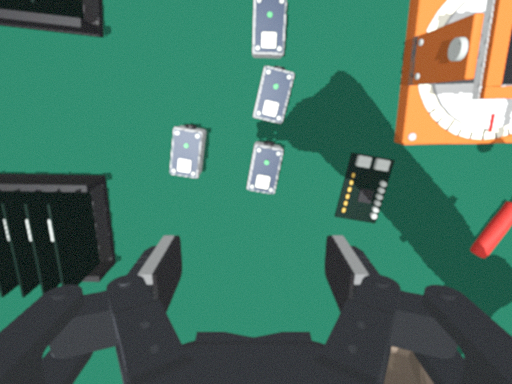

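Four sensors are visible, with centers at about (269,27), (273,95), (187,152) and (265,168).

```bash
cat >> h.py <<'E'
def find(c,z=.04,thr=75):
    f=c['frame'].astype(int); m=(f[:,:,0]>thr).astype(np.uint8); m=cv2.morphologyEx(m,cv2.MORPH_CLOSE,np.ones((5,5),np.uint8))
    cs,_=cv2.findContours(m,cv2.RETR_EXTERNAL,cv2.CHAIN_APPROX_NONE); out=[]
    for k in cs:
        q=cv2.minAreaRect(k)
        B=np.array([ray(c,*p,z)[:2] for p in cv2.boxPoints(q)]); e=[B[1]-B[0],B[2]-B[1]]; L=[np.linalg.norm(v) for v in e]
        i=int(L[1]>L[0])
        if .06<L[i]<.085 and .035<L[1-i]<.055:
            a=np.degrees(np.arctan2(e[i][1],e[i][0])); a=(a+90)%180-90; out.append((np.round(q[0]),B.mean(0),round(a,1),np.round(np.array(L)*1e3)))
    return out
def go(xy,yaw,z):
    "tool shift (mm) and turn (rad) to TCP at xy,z, tool x along world yaw (deg)"
    Rm=R.from_quat(st()['tcp_rot']).as_matrix(); y0=np.degrees(np.arctan2(Rm[1,0],Rm[0,0])); d=(yaw-y0+90)%180-90
    print('shift',np.round(tool([*xy,z])),'turn',round(-np.radians(d),3))
E
python3 - <<'E'
from h import *
c=cap('wrist')
for o in find(c): print(*o); go(o[1],o[2],.13)
E
```

```text
[265. 168.] [0.424 0.258] -6.4 [77. 47.]
shift [-26.  19. 231.] turn 0.179
[187. 151.] [0.441 0.374] -7.9 [78. 50.]
shift [ -1. -95. 231.] turn 0.205
[274.  94.] [0.529 0.254] -9.7 [75. 46.]
shift [ 79.  30. 231.] turn 0.237
[269.  29.] [0.609 0.267] 2.1 [71. 46.]
shift [160.  22. 231.] turn 0.031
```

```bash
cat > wt.py <<'E'
from h import *
v=[];T=[]
for i in range(6): vision.capture('top'); s=st(); v.append(s['wrist_force'][2]); T.append(s['tau'])
print('Fz',np.mean(v),np.std(v),'tau',np.mean(T,0),'w',s['gripper_width'],'ff',s['finger_force'],s['tool_pos'])
E
python3 -m jog '[[62,[-28,19,60],0.18],[62,[-28,19,120],0.18],[62,[-28,19,180],0.18],[62,[-28,19,230],0.18],[62,[-28,19,230],0.18],[62,[-28,19,230],0.18]]' 60
python3 wt.py
python3 - <<'E'
from h import *
c=cap('wrist','w4.png'); 
for o in find(c): print(*o); go(o[1],o[2],.031)
E
python3 -m jog '[[62,[0,0,60],0],[62,[0,0,100],0],[62,[0,0,100],0],[62,[0,0,100],0],[30,[0,0,100],0],[30,[0,0,100],0],[30,[0,0,100],0],[30,[0,0,100],0],[30,[0,0,100],0],[30,[0,0,50],0],[30,[0,0,0],0],[30,[0,0,0],0],[30,[0,0,0],0]]'
python3 wt.py
```

```text
t: 9.98
tool_pos: [0.4223, 0.2593, 0.1331]
tcp_rot: [0.998, -0.056, 0.001, -0.001]
wrist_force: [-0.2, -0.2, 0.9]
gripper_width: 0.727
finger_force: 0.0
Fz -0.15499649189284692 0.12170716045055044 tau [ -0.032 -53.907  -6.112 -23.892   0.003   0.019   0.014] w 0.7301779477732225 ff 0.0 [0.422 0.259 0.133]
[253. 192.] [0.426 0.258] -7.9 [78. 42.]
shift [  4.   1. 101.] turn 0.026
[241.  51.] [0.523 0.255] -10.5 [62. 43.]
shift [101.  -7. 101.] turn 0.072
t: 11.95
tool_pos: [0.4214, 0.2579, 0.1315]
tcp_rot: [0.998, -0.056, 0.0, 0.0]
wrist_force: [-0.7, -0.9, -3.8]
gripper_width: 0.477
finger_force: 63.1
Fz -2.7988868325063656 0.5525207871149765 tau [  0.125 -56.729  -5.667 -24.925   0.016   0.001  -0.002] w 0.4823176364297401 ff 63.03743362426758 [0.421 0.258 0.13 ]
```

It weighs about 267 g, so it has its battery and goes to nest 3. I'll hover there first and check the nest positions.

```bash
python3 - <<'E'
from h import *
for y in (.072,0,-.072): p=tab(0,0,[0,y,.04]); print(p); go(p[:2],3.7,.27)
E
```

```text
[0.59  0.02  0.185]
shift [ 195.  218. -140.] turn -0.176
[ 0.595 -0.052  0.185]
shift [ 207.  289. -140.] turn -0.176
[ 0.6   -0.124  0.185]
shift [ 220.  360. -140.] turn -0.176
```

```bash
python3 -m jog '[[30,[0,0,-62],0],[30,[0,0,-120],0],[30,[60,60,-140],-0.18],[30,[80,120,-140],-0.18],[30,[120,180,-140],-0.18],[30,[160,240,-140],-0.18],[30,[190,300,-140],-0.18],[30,[220,360,-140],-0.18],[30,[220,360,-140],-0.18],[30,[220,360,-140],-0.18],[30,[220,360,-140],-0.18]]'
python3 - <<'E'
from h import *
c=cap('wrist'); im=c['frame'][:,:,::-1].copy()
for z,col in ((.028,(0,0,255)),(.02,(255,0,0))):
  for cy in (.072,0,-.072):
    for sx,sy in((-1,-1),(-1,1),(1,1),(1,-1)):
        p=proj(c,tab(0,0,[sx*.038,cy+sy*.024,z])); cv2.circle(im,tuple(np.round(p*1.5).astype(int)//1),0,col,-1) if 0 else None
im=cv2.resize(im,None,fx=1.5,fy=1.5,interpolation=cv2.INTER_CUBIC)
for z,col in ((.028,(0,0,255)),(.02,(255,255,0))):
  for cy in (.072,0,-.072):
    P=np.array([proj(c,tab(0,0,[sx*.038,cy+sy*.024,z])) for sx,sy in((-1,-1),(-1,1),(1,1),(1,-1))])
    for p in P*1.5+.5: cv2.circle(im,tuple(np.round(p).astype(int)),2,col,-1)
    if z==.028: print(cy,P.round())
cv2.imwrite('pics/w5.png',im); p=tab(0,0,[0,-.072,.04]); go(p[:2],3.7,.196); print(st()['gripper_width'],st()['wrist_force'])
E
```

```text
t: 13.62
tool_pos: [0.5997, -0.1233, 0.2703]
tcp_rot: [0.999, 0.034, -0.001, -0.001]
wrist_force: [0.1, 1.3, -2.9]
gripper_width: 0.477
finger_force: 62.9
0.072 [[101. 243.]
 [ 40. 242.]
 [ 20. 146.]
 [ 87. 147.]]
0 [[192. 243.]
 [131. 243.]
 [120. 147.]
 [187. 147.]]
-0.072 [[283. 244.]
 [222. 243.]
 [220. 147.]
 [287. 148.]]
shift [-0.  2. 75.] turn 0.006
0.4816933986654565 [ 0.789 -0.219 -2.885]
```

View pics/w5.png

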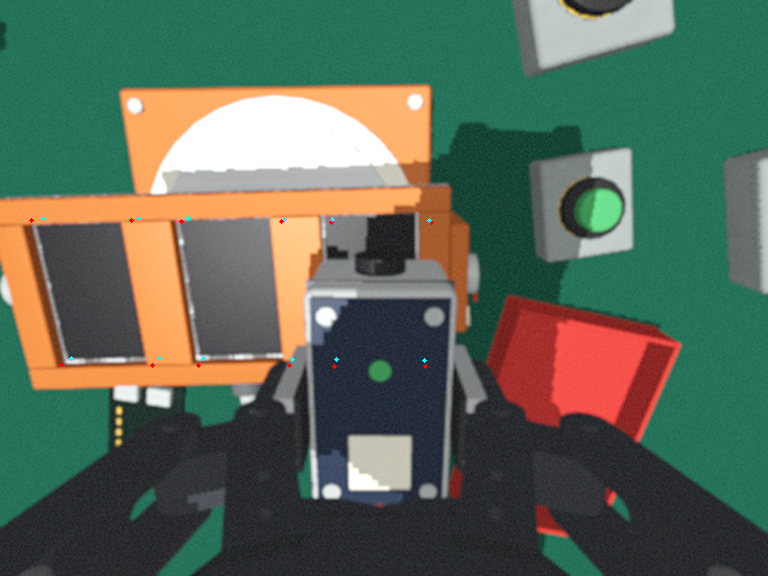

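The nests sit close to the predicted outline, to within a few px; for nest 2 the corners are (177,220), (271,218), (285,357) and (195,362). The back edge hints at a small residual tilt, so I'll check the scene view.

```bash
python3 - <<'E'
from h import *
c=cap('scene'); im=c['frame'][:,:,::-1]
for t in (-.05,0,.05):
  print(t,[proj(c,tab(0,t,p)).round(1).tolist() for p in (BALL,[.05,-.111,.028],[.05,.111,.028],[-.05,-.111,.028],[-.05,.111,.028])])
x0,y0=190,130
cv2.imwrite('pics/s2.png',cv2.resize(im[y0:y0+140,x0:x0+160],None,fx=5,fy=4,interpolation=cv2.INTER_CUBIC)[:600])
E
```

```text
-0.05 [[215.7, 166.8], [241.1, 221.2], [291.6, 169.9], [210.3, 201.6], [262.4, 154.3]]
0 [[215.7, 168.3], [240.6, 220.3], [291.2, 169.0], [209.9, 202.0], [262.0, 154.7]]
0.05 [[215.8, 169.9], [240.1, 219.4], [290.8, 168.2], [209.7, 202.4], [261.6, 155.2]]
```

View pics/s2.png

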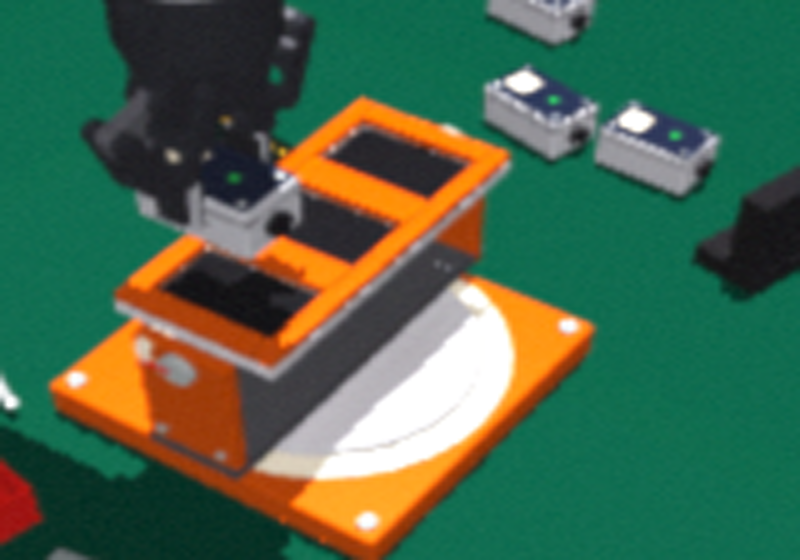

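```bash
python3 - <<'E'
from h import *
c=cap('wrist'); im=c['frame'][:,:,::-1][130:264,10:210]; np.save('c5.npy',c,allow_pickle=True)
cv2.imwrite('pics/w6.png',cv2.resize(im,None,fx=4,fy=4,interpolation=cv2.INTER_CUBIC)); print(st()['t'])
E
```

```text
13.775
```

View pics/w6.png

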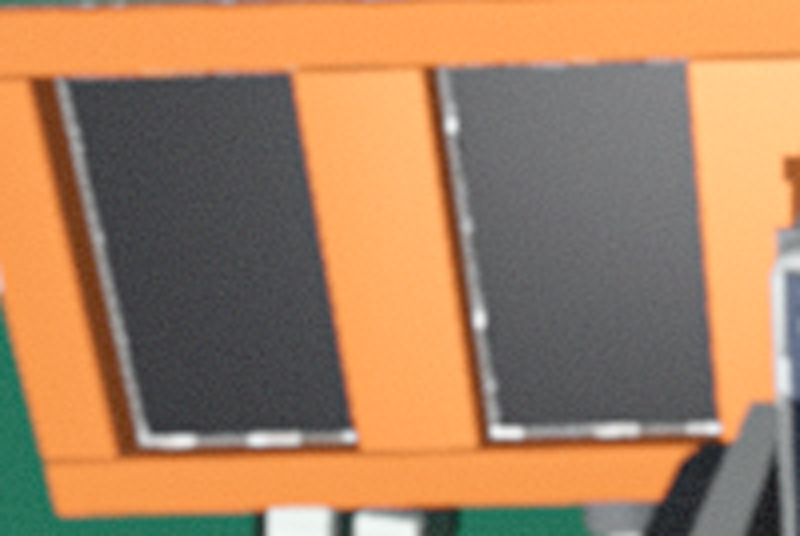

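```bash
python3 - <<'E'
from h import *
from scipy.optimize import least_squares
c=np.load('c5.npy',allow_pickle=True).item()
O=np.array([(32,79),(290,72),(357,452),(120,455),(424,70),(686,62),(721,447),(480,450)])/4+[9.6,129.6]
T=[[sx*.038,cy+sy*.024,.028] for cy in (.072,0) for sx,sy in ((1,1),(1,-1),(-1,-1),(-1,1))]
def f(q): 
    r=(np.array([proj(c,tab(q[0],q[1],p,AX+q[2:5])) for p in T])-O).ravel()
    return np.r_[r,q[4]/.002*2,q[1]/.03]
s=least_squares(f,np.zeros(5)); print(s.x,s.fun.round(1))
ax=AX+s.x[2:5]
for y in (.072,0,-.072): print(tab(s.x[0],s.x[1],[0,y,.02],ax))
p=tab(s.x[0],s.x[1],[0,-.072,.02],ax); go(p[:2],np.degrees(YAW+s.x[0]),.196)
E
```

```text
[ 0.029  0.     0.     0.004 -0.001] [-0.8 -0.5  0.4 -0.1  0.6  0.3 -0.2  0.6 -0.2 -0.3  0.4  0.3 -0.1 -0.2
 -0.1  0.2 -0.8  0. ]
[0.589 0.024 0.164]
[ 0.595 -0.048  0.164]
[ 0.602 -0.119  0.164]
shift [ 2. -2. 75.] turn -0.022
```

The fit is good: residuals are under 1 px, the table is level, its yaw is 5.4° and the axis is at (0.595, -0.048). I'll place the first sensor in nest 3.

```bash
sed -i 's/^AX=.*/AX=np.array([.595,-.048,.144]); YAW=np.radians(5.4)/' h.py
python3 -m jog '[[30,[2,-2,30],-0.02],[30,[2,-2,55],-0.02],[30,[2,-2,68],-0.02],[30,[2,-2,73],-0.02],[30,[2,-2,74],-0.02],[30,[2,-2,74],-0.02]]'
python3 -m jog '[[54,[0,0,0],0],[54,[0,0,0],0],[54,[0,0,0],0],[54,[0,0,-20],0],[54,[0,0,-60],0],[54,[-60,0,-110],0],[54,[-120,0,-110],0],[54,[-120,0,-110],0]]'
python3 - <<'E'
from h import *
c=cap('wrist','w7.png'); print(proj(c,tab(0,0,[0,-.072,.06])))
for o in find(c,z=.204): print(*o)
print(tab(0,0,[0,-.072,.06]))
t=cap('top')
for o in find(t): print(*o)
E
```

```text
t: 14.52
tool_pos: [0.6023, -0.1212, 0.1983]
tcp_rot: [0.999, 0.045, 0.001, -0.0]
wrist_force: [-1.5, 2.5, 3.0]
gripper_width: 0.48
finger_force: 63.5
t: 15.52
tool_pos: [0.4795, -0.133, 0.3084]
tcp_rot: [0.999, 0.043, 0.0, 0.001]
wrist_force: [0.4, -0.3, -0.2]
gripper_width: 0.632
finger_force: 0.0
[248.045  18.479]
[ 0.602 -0.12   0.204]
[132. 241.] [0.441 0.37 ] -5.1 [73. 55.]
```

View pics/w7.png

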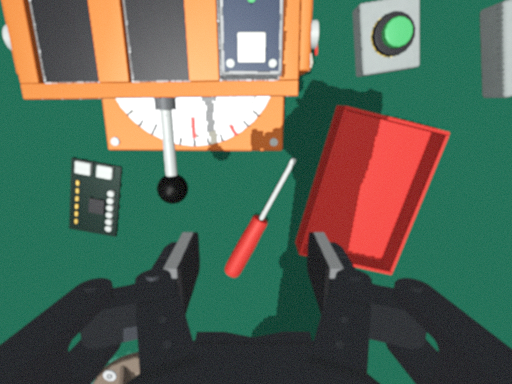

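The sensor is seated in nest 3, with its lid at about (250,30). On to the next sensor.

```bash
python3 -m jog '[[64,[5,-60,0],0.2],[64,[5,-120,0],0.2],[64,[5,-404,0],0.2],[64,[5,-404,0],0.2],[64,[5,-404,0],0.2],[64,[5,-404,0],0.2],[64,[5,-404,0],0.2],[64,[5,-404,0],0.2],[64,[5,-404,0],0.2],[64,[5,-404,0],0.2]]'
python3 - <<'E'
from h import *
c=cap('wrist'); print(c['o'])
for o in find(c): print(*o); go(o[1],o[2],.13)
c=np.load('c5.npy',allow_pickle=True).item()
E
```

```text
t: 16.88
tool_pos: [0.4523, 0.2695, 0.307]
tcp_rot: [0.998, -0.057, -0.0, 0.0]
wrist_force: [0.4, 0.5, 0.0]
gripper_width: 0.748
finger_force: 0.0
[0.522 0.261 0.43 ]
[389. 189.] [0.39  0.094] -5.5 [62. 36.]
shift [-42. 182. 177.] turn -0.017
[175. 174.] [0.442 0.372] -5.4 [51. 79.]
shift [ -22. -101.  177.] turn -0.019
[257.  93.] [0.529 0.255] -11.3 [75. 45.]
shift [ 78.   6. 177.] turn 0.084
[239.  27.] [0.604 0.268] 1.8 [45. 61.]
shift [151. -15. 177.] turn -0.145
```

```bash
python3 -m jog '[[64,[78,6,60],0.08],[64,[78,6,120],0.08],[64,[78,6,177],0.08],[64,[78,6,177],0.08],[64,[78,6,177],0.08],[64,[78,6,177],0.08]]' 60
python3 wt.py
python3 - <<'E'
from h import *
c=cap('wrist'); 
for o in find(c): print(*o); go(o[1],o[2],.031)
E
python3 -m jog '[[64,[0,0,60],0],[64,[0,0,100],0],[64,[0,0,100],0],[64,[0,0,100],0],[30,[0,0,100],0],[30,[0,0,100],0],[30,[0,0,100],0],[30,[0,0,100],0],[30,[0,0,100],0],[30,[0,0,50],0],[30,[0,0,0],0],[30,[0,0,0],0],[30,[0,0,0],0]]'
python3 wt.py
python3 - <<'E'
from h import *
for y in (.072,0): p=tab(0,0,[0,y,.04]); print(p); go(p[:2],5.4,.27)
go([.445,-.30],-8,.15)
E
```

```text
t: 17.68
tool_pos: [0.5295, 0.2571, 0.133]
tcp_rot: [0.995, -0.095, 0.002, -0.001]
wrist_force: [0.2, -0.1, -0.3]
gripper_width: 0.749
finger_force: 0.0
Fz -0.11454685427241051 0.4655397422352274 tau [  0.03  -66.335  -7.923 -26.007   0.01    0.005   0.006] w 0.7500297002353353 ff 0.0 [0.529 0.256 0.131]
[254. 193.] [0.532 0.254] -7.7 [43. 77.]
shift [  4.   2. 100.] turn -0.057
[210.  78.] [0.616 0.268] 2.9 [43. 72.]
shift [ 83. -28. 100.] turn -0.242
t: 19.65
tool_pos: [0.5285, 0.2556, 0.1308]
tcp_rot: [0.995, -0.096, 0.0, -0.0]
wrist_force: [-0.5, -0.5, -2.7]
gripper_width: 0.481
finger_force: 61.5
Fz -1.4346144305540776 0.42774820096037525 tau [  0.051 -68.208  -8.038 -26.55    0.013   0.     -0.   ] w 0.48477932819316555 ff 61.47768974304199 [0.528 0.256 0.129]
[0.588 0.024 0.184]
shift [ 103.  217. -141.] turn -0.285
[ 0.595 -0.048  0.184]
shift [ 123.  286. -140.] turn -0.285
shift [ 24. 561. -20.] turn -0.052
```

It weighs about 135 g, so it is the empty one and goes to the reject bin.

```bash
python3 -m jog '[[30,[0,0,-62],0],[30,[0,0,-120],0],[30,[0,60,-140],-0.05],[30,[-10,120,-140],-0.05],[30,[-24,180,-140],-0.05],[30,[-24,240,-140],-0.05],[30,[-24,300,-140],-0.05],[30,[-24,360,-140],-0.05],[30,[-24,420,-140],-0.05],[30,[-24,480,-120],-0.05],[30,[-24,557,-60],-0.05],[30,[-24,557,-20],-0.05],[30,[-24,557,-20],-0.05],[30,[-24,557,-20],-0.05]]'
python3 - <<'E'
from h import *
c=cap('wrist'); print(st()['gripper_width'],st()['tool_pos'],st()['wrist_force']); 
f=c['frame'].astype(int); m=((f[:,:,0]>90)&(f[:,:,1]<60)&(f[:,:,2]<60)).astype(np.uint8)
k=max(cv2.findContours(m,0,2)[0],key=cv2.contourArea); print(cv2.minAreaRect(k))
for x,y in ((-.105,-.07),(-.105,.07),(.105,.07),(.105,-.07)): print((x,y),proj(c,np.r_[np.array([.443,-.293])+R.from_euler('z',-8.3,degrees=True).as_matrix()[:2,:2]@[x,y],.04]).round())
print(cv2.approxPolyDP(cv2.convexHull(k),8,True).reshape(-1,2).tolist()); go([.398,-.2865],-8.3,.042)
E
```

```text
t: 21.7
tool_pos: [0.3994, -0.2856, 0.1505]
tcp_rot: [0.998, -0.07, -0.0, -0.0]
wrist_force: [-0.5, 0.6, -1.2]
gripper_width: 0.481
finger_force: 61.3
0.47992995596710597 [ 0.4   -0.286  0.151] [ 1.102  0.331 -1.356]
((259.0, 131.5), (263.0, 194.0), 90.0)
(-0.105, -0.07) [335. 262.]
(-0.105, 0.07) [171. 261.]
(0.105, 0.07) [149. -24.]
(0.105, -0.07) [361. -23.]
[[356, 0], [337, 262], [178, 248], [162, 0]]
shift [ -2.   1. 109.] turn 0.005
```

```bash
python3 -m jog '[[30,[0,0,60],0],[30,[0,0,100],0],[30,[0,0,108],0],[30,[0,0,108],0],[62,[0,0,108],0],[62,[0,0,108],0],[62,[0,0,108],0],[62,[0,0,50],0],[62,[0,0,-20],0],[62,[0,0,-100],0],[62,[0,0,-160],0],[62,[0,0,-160],0]]'
python3 - <<'E'
from h import *
c=cap('top')
print(np.abs(c['frame'][225:260,325:375].astype(int)-[200,20,20]).sum(2).max())
go([.45,.32],-5,.31)
E
```

```text
t: 23.25
tool_pos: [0.4, -0.2868, 0.3147]
tcp_rot: [0.997, -0.071, 0.003, 0.002]
wrist_force: [0.3, -0.4, -1.3]
gripper_width: 0.72
finger_force: 0.0
525
shift [ -37. -608.    4.] turn -0.054
```

```bash
python3 -m jog '[[64,[-10,-60,0],0],[64,[-37,-300,0],0],[64,[-37,-300,0],0],[64,[-37,-300,0],0],[64,[-37,-608,0],-0.05],[64,[-37,-608,0],-0.05],[64,[-37,-608,0],-0.05],[64,[-37,-608,0],-0.05],[64,[-37,-608,0],-0.05],[64,[-37,-608,0],-0.05],[64,[-37,-608,0],-0.05],[64,[-37,-608,0],-0.05]]'
python3 - <<'E'
from h import *
c=cap('wrist'); print(c['o'])
for o in find(c): print(*o); go(o[1],o[2],.13)
E
```

```text
t: 24.8
tool_pos: [0.4477, 0.3203, 0.3097]
tcp_rot: [0.999, -0.045, -0.0, 0.001]
wrist_force: [0.7, -0.1, -0.2]
gripper_width: 0.744
finger_force: 0.0
[0.518 0.313 0.433]
[212. 165.] [0.441 0.374] -3.6 [48. 80.]
shift [-12. -54. 180.] turn -0.029
```

```bash
python3 -m jog '[[62,[-14,-56,60],-0.03],[62,[-14,-56,120],-0.03],[62,[-14,-56,177],-0.03],[62,[-14,-56,177],-0.03],[62,[-14,-56,177],-0.03],[62,[-14,-56,177],-0.03]]' 60
python3 wt.py
python3 - <<'E'
from h import *
c=cap('wrist'); print(c['o'])
for o in find(c): print(*o); go(o[1],o[2],.031)
E
```

```text
t: 25.6
tool_pos: [0.4405, 0.3786, 0.1361]
tcp_rot: [1.0, -0.031, 0.001, -0.001]
wrist_force: [-0.8, 0.2, -0.0]
gripper_width: 0.723
finger_force: 0.0
Fz -0.11075827393226882 0.2130735943476103 tau [  0.013 -65.439  -7.894 -26.022   0.016   0.008   0.002] w 0.7234742644216418 ff 0.0 [0.439 0.378 0.134]
[0.51  0.373 0.257]
[256. 192.] [0.443 0.375] -6.6 [78. 43.]
shift [  4.   3. 103.] turn 0.054
```

```bash
python3 -m jog '[[62,[0,3,60],0.05],[62,[0,3,102],0.05],[62,[0,3,102],0.05],[62,[0,3,102],0.05],[30,[0,3,102],0.05],[30,[0,3,102],0.05],[30,[0,3,102],0.05],[30,[0,3,102],0.05],[30,[0,3,102],0.05],[30,[0,3,50],0.05],[30,[0,3,0],0.05],[30,[0,3,0],0.05],[30,[0,3,0],0.05]]'
python3 wt.py
python3 - <<'E'
from h import *
for y in (.072,0): p=tab(0,0,[0,y,.04]); print(p); go(p[:2],5.4,.27)
E
```

```text
t: 27.58
tool_pos: [0.4391, 0.3746, 0.1338]
tcp_rot: [0.998, -0.056, 0.0, -0.0]
wrist_force: [0.5, -0.3, -1.9]
gripper_width: 0.479
finger_force: 61.5
Fz -1.3678861447005153 0.37028288037845924 tau [  0.077 -66.951  -4.7   -26.646   0.015   0.002  -0.002] w 0.47835676546060923 ff 61.46020174026489 [0.439 0.375 0.132]
[0.588 0.024 0.184]
shift [ 188.  332. -137.] turn -0.205
[ 0.595 -0.048  0.184]
shift [ 202.  403. -137.] turn -0.205
```

This one is empty too, at about 128 g, so it goes in the far half of the bin.

```bash
python3 -m jog '[[30,[0,3,-62],0],[30,[0,3,-120],0],[30,[12,60,-140],0.03],[30,[24,120,-140],0.03],[30,[36,180,-140],0.03],[30,[48,240,-140],0.03],[30,[60,300,-140],0.03],[30,[70,360,-140],0.03],[30,[80,420,-140],0.03],[30,[95,480,-140],0.03],[30,[110,540,-120],0.03],[30,[125,600,-60],0.03],[30,[125,665,-40],0.03],[30,[125,665,-40],0.03],[30,[125,665,-40],0.03],[30,[125,665,-40],0.03]]'
python3 - <<'E'
from h import *
c=cap('wrist','w8.png'); print(st()['gripper_width'],st()['wrist_force']); go([.4895,-.2998],-8.3,.042)
E
```

```text
t: 29.88
tool_pos: [0.4896, -0.2988, 0.1732]
tcp_rot: [0.998, -0.07, -0.0, -0.0]
wrist_force: [-0.3, 1.1, -0.8]
gripper_width: 0.484
finger_force: 61.3
0.4797190633742439 [ 0.049 -0.091 -1.762]
shift [ -0.   1. 132.] turn 0.005
```

View pics/w8.png

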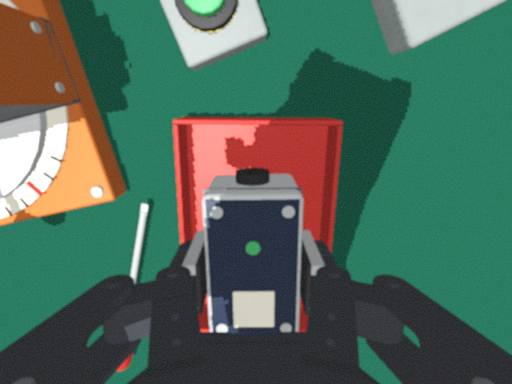

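The held sensor is centered over the bin's far half, and the bin's far wall is at row 120. I'll lower it.

```bash
python3 -m jog '[[30,[0,0,60],0],[30,[0,0,110],0],[30,[0,0,130],0],[30,[0,0,130],0],[30,[0,0,130],0],[62,[0,0,130],0],[62,[0,0,130],0],[62,[0,0,130],0],[62,[0,0,70],0],[62,[0,0,10],0],[62,[0,0,-60],0],[62,[0,0,-130],0],[62,[-60,0,-130],0],[62,[-120,0,-130],0],[62,[-120,0,-130],0]]'
python3 - <<'E'
from h import *
c=cap('wrist','w9.png'); go([.53,.26],3,.31)
E
```

```text
t: 31.8
tool_pos: [0.3661, -0.2828, 0.3038]
tcp_rot: [0.997, -0.072, -0.0, 0.0]
wrist_force: [-0.2, -0.9, 1.1]
gripper_width: 0.729
finger_force: 0.0
shift [  82. -560.   -6.] turn -0.196
```

View pics/w9.png

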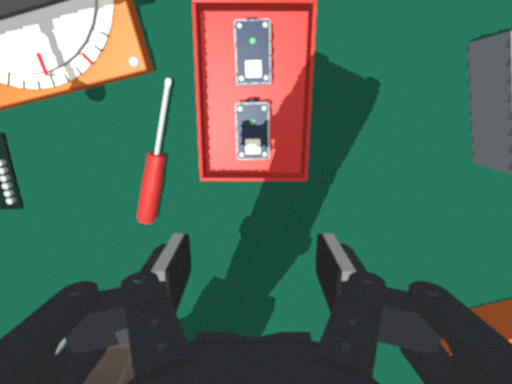

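Both empties lie flat in the bin, at (253,52) and (253,130). Last sensor next.

```bash
python3 -m jog '[[64,[20,-60,0],-0.05],[64,[40,-300,0],-0.1],[64,[40,-300,0],-0.1],[64,[40,-300,0],-0.1],[64,[82,-560,0],-0.2],[64,[82,-560,0],-0.2],[64,[82,-560,0],-0.2],[64,[82,-560,0],-0.2],[64,[82,-560,0],-0.2],[64,[82,-560,0],-0.2],[64,[82,-560,0],-0.2],[64,[82,-560,0],-0.2]]'
python3 - <<'E'
from h import *
c=cap('wrist'); print(c['o'])
for o in find(c): print(*o); go(o[1],o[2],.13)
E
```

```text
t: 33.35
tool_pos: [0.5309, 0.2585, 0.3032]
tcp_rot: [1.0, 0.028, 0.0, 0.0]
wrist_force: [0.2, -0.6, -0.4]
gripper_width: 0.748
finger_force: 0.0
[0.601 0.262 0.427]
[249.  87.] [0.616 0.268] 4.1 [44. 75.]
shift [ 85.  -4. 173.] turn -0.015
```

```bash
python3 -m jog '[[64,[85,-5,60],-0.01],[64,[85,-5,120],-0.01],[64,[85,-5,173],-0.01],[64,[85,-5,173],-0.01],[64,[85,-5,173],-0.01],[64,[85,-5,173],-0.01]]' 60
python3 wt.py
python3 - <<'E'
from h import *
c=cap('wrist'); print(c['o'])
for o in find(c): print(*o); go(o[1],o[2],.031)
E
```

```text
t: 34.15
tool_pos: [0.6162, 0.2707, 0.1335]
tcp_rot: [0.999, 0.034, 0.002, -0.001]
wrist_force: [0.3, -0.2, 0.6]
gripper_width: 0.753
finger_force: 0.0
Fz 0.16191991148697962 0.22951881769422328 tau [  0.067 -77.25   -6.076 -28.257   0.015   0.003   0.003] w 0.7520228419307043 ff 0.0 [0.615 0.27  0.131]
[0.685 0.274 0.255]
[257. 193.] [0.619 0.267] 1.7 [77. 43.]
shift [  4.   3. 100.] turn 0.039
```

```bash
python3 -m jog '[[64,[0,2,60],0.02],[64,[0,2,100],0.02],[64,[0,2,100],0.02],[64,[0,2,100],0.02],[30,[0,2,100],0.02],[30,[0,2,100],0.02],[30,[0,2,100],0.02],[30,[0,2,100],0.02],[30,[0,2,100],0.02],[30,[0,2,50],0.02],[30,[0,2,0],0.02],[30,[0,2,0],0.02],[30,[0,2,0],0.02]]'
python3 wt.py
python3 - <<'E'
from h import *
for y in (.072,0): p=tab(0,0,[0,y,.04]); print(p); go(p[:2],5.4,.27)
E
```

```text
t: 36.12
tool_pos: [0.615, 0.2675, 0.1303]
tcp_rot: [1.0, 0.024, 0.0, 0.0]
wrist_force: [0.2, -0.9, -2.7]
gripper_width: 0.478
finger_force: 62.1
Fz -2.7974911356651018 0.6355037224869523 tau [  0.006 -80.16   -6.324 -29.325   0.013   0.001  -0.   ] w 0.48008151192446724 ff 62.10256218910217 [0.615 0.268 0.129]
[0.588 0.024 0.184]
shift [ -39.  242. -141.] turn -0.045
[ 0.595 -0.048  0.184]
shift [ -35.  314. -141.] turn -0.045
```

It weighs about 300 g, so it has its battery and goes to nest 1.

```bash
python3 -m jog '[[30,[0,0,-62],0],[30,[0,0,-120],0],[30,[-10,60,-141],-0.04],[30,[-20,120,-141],-0.04],[30,[-30,180,-141],-0.04],[30,[-39,242,-141],-0.04],[30,[-39,242,-141],-0.04],[30,[-39,242,-141],-0.04],[30,[-39,242,-141],-0.04]]'
python3 - <<'E'
from h import *
print(st()['gripper_width'],st()['wrist_force']); p=tab(0,0,[0,.072,.04]);go(p[:2],5.4,.197)
c=cap('wrist','w10.png')
E
```

```text
t: 37.55
tool_pos: [0.588, 0.0261, 0.2711]
tcp_rot: [0.999, 0.046, -0.0, -0.0]
wrist_force: [0.3, 0.8, -3.1]
gripper_width: 0.485
finger_force: 62.2
0.4852834131108688 [ 0.298  0.79  -3.074]
shift [-0.  3. 74.] turn -0.003
```

View pics/w10.png

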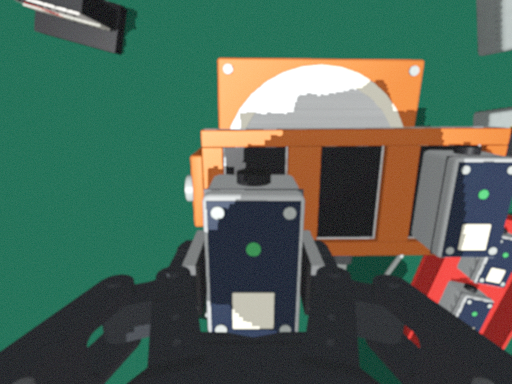

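The nest 1 opening spans columns 224 to 288 at the back, lined up with the held sensor. The nest 3 sensor is still seated, so I'll place this one.

```bash
python3 -m jog '[[30,[0,2,30],0],[30,[0,2,55],0],[30,[0,2,68],0],[30,[0,2,73],0],[30,[0,2,74],0],[30,[0,2,74],0]]'
python3 -m jog '[[54,[0,0,0],0],[54,[0,0,0],0],[54,[0,0,0],0],[54,[0,0,-20],0],[54,[0,0,-60],0],[54,[-60,30,-110],0],[54,[-130,80,-130],0],[54,[-130,80,-130],0],[54,[-130,80,-130],0]]' 25
python3 - <<'E'
from h import *
c=cap('wrist','w11.png'); go(tab(0,0,BALL)[:2],5.4,.159)
for p in (BALL,[0,.072,.06],[-.035,.093,.06],[-.035,.051,.06],[0,-.072,.06],[-.035,-.051,.06],[-.035,-.093,.06]): print(p,proj(c,tab(0,0,p)).round())
# plinth angle
f=c['frame'].astype(int)
E
```

```text
t: 38.35
tool_pos: [0.5887, 0.0224, 0.198]
tcp_rot: [0.999, 0.044, 0.001, -0.0]
wrist_force: [-0.2, 0.0, -2.0]
gripper_width: 0.487
finger_force: 62.4
t: 39.48
tool_pos: [0.4643, -0.0714, 0.3289]
tcp_rot: [0.999, 0.042, 0.001, 0.001]
wrist_force: [0.1, 1.4, -0.3]
gripper_width: 0.63
finger_force: 0.0
shift [  1. -10. 169.] turn -0.008
[-0.13, 0, 0.015] [241. 174.]
[0, 0.072, 0.06] [135.  13.]
[-0.035, 0.093, 0.06] [113.  65.]
[-0.035, 0.051, 0.06] [169.  65.]
[0, -0.072, 0.06] [335.  11.]
[-0.035, -0.051, 0.06] [304.  64.]
[-0.035, -0.093, 0.06] [359.  63.]
```

View pics/w11.png

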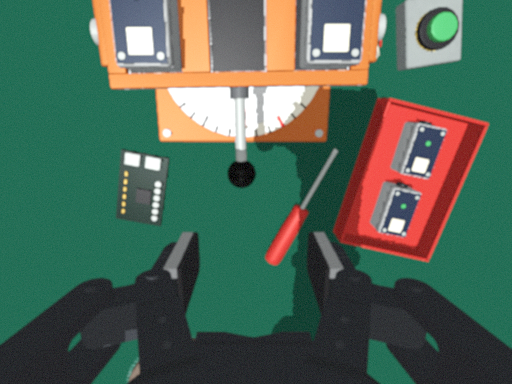

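Both sensors sit in nests 1 and 3 within 1-2 px of the prediction, and the ball is at (241,174). The red 30° tick is near (281,122). I'll compute the mark's bearing.

```bash
python3 - <<'E'
from h import *
c=cap('wrist'); f=c['frame'].astype(int)
a,b=ray(c,158,141.5,.03),ray(c,328,142,.03); print('front edge',a,b,'yaw',np.degrees(np.arctan2(b[0]-a[0],-(b[1]-a[1]))), 'mid',(a+b)/2)
m=(f[:,:,0]>150)&(f[:,:,1]<90)&(f[:,:,2]<90); m[:,:250]=0; m[:100]=0; m[140:]=0; m[:,310:]=0
yx=np.argwhere(m); print(len(yx),yx.min(0),yx.max(0)); u=yx.mean(0)[::-1]
p=ray(c,*u,.032); d=p[:2]-AX[:2]; print(p,np.linalg.norm(d),'bearing from axis rel -x',np.degrees(np.arctan2(-d[1],-d[0])))
q=ray(c,241,174,.159)[:2]-AX[:2]; print('handle bearing',np.degrees(np.arctan2(-q[1],-q[0])))
E
```

```text
front edge [0.472 0.06  0.03 ] [ 0.491 -0.172  0.03 ] yaw 4.84762270054293 mid [ 0.481 -0.056  0.03 ]
457 [109 255] [139 309]
[ 0.502 -0.121  0.032] 0.1178736386099847 bearing from axis rel -x 38.26675575807349
handle bearing 4.781992489986464
```

```bash
sed -i 's/^AX=.*/AX=np.array([.595,-.0475,.144]); YAW=np.radians(5.0)/' h.py
python3 -m jog '[[56,[1,-10,60],0],[56,[1,-10,110],0],[56,[1,-10,150],0],[56,[1,-10,169],0],[56,[1,-10,169],0],[56,[1,-10,169],0],[15,[1,-10,169],0],[15,[1,-10,169],0],[15,[1,-10,169],0],[15,[1,-10,169],0],[15,[1,-10,169],0],[15,[1,-10,169],0]]' 25
python3 - <<'E'
from h import *
print(tool(tab(0,0,BALL)),'tick30?',tab(.524,0,[-.1,0,0])[:2])
a,b=(0,0),(.524,.436)
for f in np.linspace(0,1,9)[1:]:
    w=[a[i]+f*(b[i]-a[i]) for i in (0,1)]; print(f,np.round(tool(tab(*w,BALL)+st()['tool_pos']-tab(*a,BALL)),1),'turn',-(w[0]-a[0]))
print(tab(*b,BALL))
E
```

```text
t: 41.08
tool_pos: [0.4666, -0.059, 0.159]
tcp_rot: [0.999, 0.044, 0.001, 0.0]
wrist_force: [-0.4, -1.2, 4.6]
gripper_width: 0.305
finger_force: 24.3
[-1.117 -0.311 -0.039] tick30? [ 0.513 -0.105]
0.125 [-0.4  8.5  7.1] turn -0.0655
0.25 [ 0.2 17.1 14.2] turn -0.131
0.375 [ 1.7 25.5 21.4] turn -0.1965
0.5 [ 4.2 33.7 28.5] turn -0.262
0.625 [ 7.5 41.6 35.6] turn -0.3275
0.75 [11.7 49.  42.6] turn -0.393
0.875 [16.6 55.9 49.5] turn -0.4585
1.0 [22.3 62.1 56.4] turn -0.524
[ 0.493 -0.119  0.103]
```

```bash
python3 -m jog '[[15,[0,4,4],-0.03],[15,[0,9,7],-0.07],[15,[0,13,11],-0.1],[15,[0,17,14],-0.13],[15,[1,21,18],-0.16],[15,[2,26,21],-0.2],[15,[3,30,25],-0.23],[15,[4,34,29],-0.26],[15,[6,38,32],-0.3],[15,[8,42,36],-0.33],[15,[10,45,39],-0.36],[15,[12,49,43],-0.39],[15,[14,53,46],-0.43],[15,[17,56,50],-0.46],[15,[20,59,53],-0.49],[15,[22,62,56],-0.52],[15,[22,62,56],-0.52],[15,[22,62,56],-0.52],[15,[22,62,56],-0.52]]'
python3 - <<'E'
from h import *
s=st(); print(tool(tab(.524,.436,BALL)),s['wrist_force'])
from scipy.optimize import least_squares
print(least_squares(lambda q:tab(q[0],q[1],BALL)-s['tool_pos'],[.5,.4]).x)
E
```

```text
t: 43.45
tool_pos: [0.4933, -0.1179, 0.1022]
tcp_rot: [0.954, 0.3, 0.0, -0.0]
wrist_force: [1.1, 5.8, -3.0]
gripper_width: 0.306
finger_force: 24.8
[-0.523  0.687 -0.495] [ 1.111  5.773 -3.038]
[0.518 0.441]
```

```bash
python3 -m jog '[[56,[0,0,0],0],[56,[0,0,0],0],[56,[0,0,0],0],[56,[0,0,0],0],[56,[0,0,-40],0],[56,[0,0,-100],0],[56,[-30,0,-160],0],[56,[-60,0,-220],0],[56,[-60,0,-230],0],[56,[-60,0,-230],0]]'
python3 - <<'E'
from h import *
from scipy.optimize import least_squares
c=cap('wrist'); t=cap('top'); s=cap('scene')
pred=[proj(k,tab(.524,.436,BALL)) for k in (c,t,s)]; print(pred)
def blob(c,u,w):
    u=np.round(u).astype(int); g=(c['frame'][u[1]-w:u[1]+w,u[0]-w:u[0]+w].max(2)<45).astype(np.uint8)
    n,_,S,C=cv2.connectedComponentsWithStats(g); i=1+S[1:,4].argmax(); return C[i]+u-w,S[i,4]
bc=blob(c,pred[0],22); print(bc); 
try: print(blob(t,pred[1],9),blob(s,pred[2],9))
except Exception as e: print(e)
im=cv2.resize(c['frame'][:,:,::-1],None,fx=1.5,fy=1.5,interpolation=cv2.INTER_CUBIC)
for p in [[sx*.035,cy+sy*.021,.06] for cy in (.072,-.072) for sx in(-1,1) for sy in (-1,1)]+[[sx*.05,sy*.111,.028] for sx in(-1,1) for sy in (-1,1)]+[BALL]:
    cv2.circle(im,tuple(np.round(proj(c,tab(.524,.436,p))*1.5).astype(int)),2,(255,0,255),-1)
for a in (0,10,20,30): cv2.circle(im,tuple(np.round(proj(c,tab(np.radians(a),0,[-.1,0,-.112]))*1.5).astype(int)),2,(255,0,0),-1)
cv2.imwrite('pics/w12.png',im)
E
```

```text
t: 44.7
tool_pos: [0.4445, -0.1535, 0.3337]
tcp_rot: [0.954, 0.299, 0.001, 0.001]
wrist_force: [-0.4, -0.1, -1.2]
gripper_width: 0.657
finger_force: 0.0
[array([251.817, 110.9  ]), array([293.009, 219.505]), array([210.017, 198.561])]
(array([251.111, 112.554]), np.int32(307))
(array([293.292, 219.583]), np.int32(48)) (array([209.423, 198.5  ]), np.int32(52))
```

View pics/w12.png

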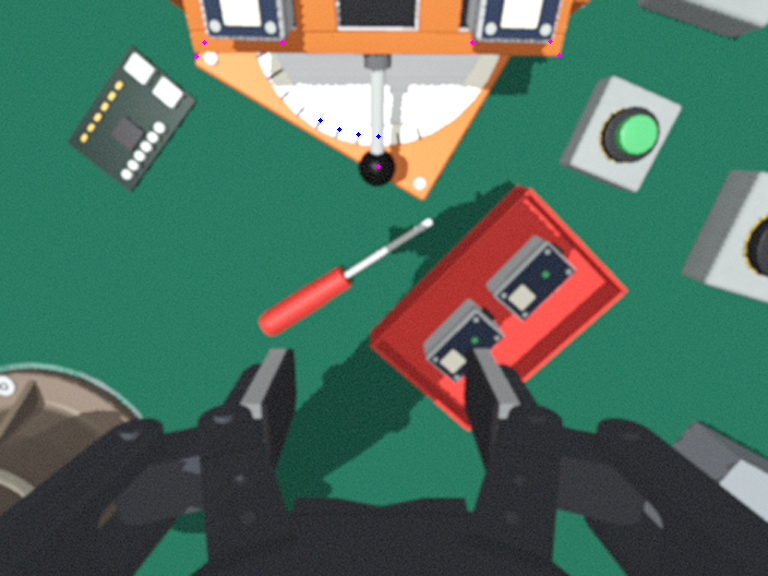

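Everything agrees with the prediction. The ball is within 1 px in the top and scene views, both loaded sensors are seated at (243,20) and (513,20), and the bin is intact. The small button is at (637,134), so I'll press it next.

```bash
python3 - <<'E'
from h import *
c=cap('wrist'); t=cap('top')
def g(c,u,v,w):
    f=c['frame'].astype(int)[v-w:v+w,u-w:u+w]; m=(f[:,:,1]>f[:,:,0]+60)&(f[:,:,1]>130); yx=np.argwhere(m); return yx.mean(0)[::-1]+[u-w,v-w],len(yx)
a,b=g(c,425,89,20),g(t,343,170,9); print(a,b)
for z in (.04,.045,.05,.055): print(z,ray(c,*a[0],z),ray(t,*b[0],z))
A=[];y=[]
for k,(u,v) in ((c,a[0]),(t,b[0])):
    d=k['R']@np.array([(u-k['cx'])/k['fx'],-(v-k['cy'])/k['fy'],-1.]);d/=np.linalg.norm(d);M=np.eye(3)-np.outer(d,d);A.append(M);y.append(M@k['o'])
X=np.linalg.lstsq(np.vstack(A),np.hstack(y),rcond=None)[0]; print(X); go(ray(t,*b[0],.05)[:2],-5,.15)
for n in('top','wrist'):
  for q in boxes_of(n,'start_top'): print(n,q['confidence'],world(t if n=='top' else c,q['at']))
E
```

```text
(array([428.446,  88.709]), 594) (array([344.315, 170.382]), 89)
0.04 [ 0.642 -0.288  0.04 ] [ 0.642 -0.287  0.04 ]
0.045 [ 0.641 -0.286  0.045] [ 0.641 -0.286  0.045]
0.05 [ 0.639 -0.284  0.05 ] [ 0.64  -0.285  0.05 ]
0.055 [ 0.637 -0.282  0.055] [ 0.64  -0.284  0.055]
[ 0.641 -0.286  0.044]
shift [ 86. 221. 180.] turn 0.697
top 0.5 [ 0.798 -0.253  0.073]
top 0.47 [ 0.645 -0.28   0.053]
top 0.44 [ 0.646 -0.461  0.07 ]
wrist 0.9 [ 0.638 -0.284  0.053]
wrist 0.37 [ 0.536 -0.083  0.043]
```

```bash
python3 -m jog '[[0,[40,60,0],0],[0,[60,120,0],0],[0,[86,180,0],0],[0,[86,221,30],0],[0,[86,221,90],0],[0,[86,221,150],0],[0,[86,221,210],0],[0,[86,221,230],0],[0,[86,221,230],0],[0,[86,221,230],0]]' 20
python3 - <<'E'
from h import *
s=st(); print(s['tool_pos'],s['wrist_force'],tool([.640,-.284,.065]), manip.tcp_to_tips)
E
```

```text
t: 46.3
tool_pos: [0.6428, -0.2855, 0.1051]
tcp_rot: [0.954, 0.3, 0.002, 0.001]
wrist_force: [0.7, -0.0, -0.0]
gripper_width: -0.0
finger_force: 0.0
[ 0.643 -0.285  0.105] [ 0.701 -0.027 -0.044] [-1.604 -2.947 40.064] 0.019
```

```bash
python3 -m jog '[[0,[-2,-2,20],0],[0,[-2,-2,32],0],[0,[-2,-2,36],0],[0,[-2,-2,36],0],[0,[-2,-2,39],0],[0,[-2,-2,39],0]]'; python3 -m jog '[[0,[0,0,2],0],[0,[0,0,3],0],[0,[0,0,3],0]]'
```

```text
t: 47.05
tool_pos: [0.639, -0.285, 0.0651]
tcp_rot: [0.954, 0.3, 0.001, 0.001]
wrist_force: [-3.9, 0.9, 11.5]
gripper_width: 0.003
finger_force: 6.3
t: 47.42
tool_pos: [0.6391, -0.285, 0.0647]
tcp_rot: [0.954, 0.3, 0.001, 0.001]
wrist_force: [-10.1, 2.7, 33.3]
gripper_width: -0.003
finger_force: 16.5
```

The force reached 33 N against a 5 N spring, so the button is at its stop. I'll retreat and check.

```bash
python3 -m jog '[[0,[0,0,0],0],[0,[0,0,-20],0],[0,[0,0,-80],0],[0,[0,0,-140],0],[0,[0,0,-200],0],[0,[-60,20,-240],0],[0,[-120,40,-250],0],[0,[-180,60,-250],0],[0,[-230,80,-250],0],[0,[-230,80,-250],0],[0,[-230,80,-250],0],[0,[-230,80,-250],0]]'
python3 - <<'E'
from h import *
t=cap('top'); s=cap('scene'); c=cap('wrist')
def blob(c,u,w):
    u=np.round(u).astype(int); g=(c['frame'][u[1]-w:u[1]+w,u[0]-w:u[0]+w].max(2)<45).astype(np.uint8)
    n,_,S,C=cv2.connectedComponentsWithStats(g); i=1+S[1:,4].argmax(); return C[i]+u-w,S[i,4]
for k in (t,s): p=proj(k,tab(.524,.436,BALL)); print(p,blob(k,p,9))
for n,k in (('scene',s),('top',t),('wrist',c)):
  for r in boxes_of(n,'sensor_a_mid'): print(n,round(r['confidence'],2),world(k,r['at']))
print([tab(.524,.436,[0,y,.06]) for y in (.072,-.072)],st()['wrist_force'],st()['tool_pos'])
im=s['frame'][:,:,::-1][150:290,110:310]; cv2.imwrite('pics/s3.png',cv2.resize(im,None,fx=4,fy=4))
b=s['frame'].astype(int)
E
```

```text
t: 48.92
tool_pos: [0.4969, -0.4798, 0.3104]
tcp_rot: [0.954, 0.301, 0.001, -0.0]
wrist_force: [0.6, 1.4, 0.2]
gripper_width: 0.002
finger_force: 0.0
[293.009 219.505] (array([293.213, 219.553]), np.int32(47))
[210.017 198.561] (array([209.365, 198.365]), np.int32(52))
scene 0.84 [ 0.547 -0.006  0.196]
top 0.72 [ 0.543 -0.001  0.199]
wrist 0.41 [ 0.444 -0.274  0.002]
[array([ 0.533, -0.003,  0.198]), array([ 0.616, -0.121,  0.198])] [-0.836  0.569  0.121] [ 0.496 -0.481  0.31 ]
```

```bash
python3 - <<'E'
from h import *
t=cap('top'); f=t['frame'].astype(int)
m=(f[:,:,2]>70)&(f[:,:,2]>f[:,:,1]-15); 
n,_,S,C=cv2.connectedComponentsWithStats(cv2.morphologyEx(m[150:275,220:380].astype(np.uint8),cv2.MORPH_CLOSE,np.ones((3,3))))
for i in range(1,n):
    if S[i,4]>60: print(C[i]+[220,150],S[i])
for y in (.072,-.072): print('pred',proj(t,tab(.524,.436,[0,y,.06])))
for x in (-.045,.047): print('pred bin',proj(t,[.443+x*.99,-.293-x*.144,.044]))
print('button',ray(t,344.3,170.4,.05), st()['t'])
E
```

```text
[252.626 166.985] [ 13   3  48  37 673]
[276.443 195.198] [  16    5   73   67 1739]
[341.96  172.012] [108   7  29  30 503]
[345.319 236.929] [ 104   50   43   69 2170]
[308.789 238.521] [82 74 14 31 71]
[227.533 252.814] [  0  85  17  37 570]
pred [251.419 205.049]
pred [294.996 172.966]
pred bin [348.198 249.952]
pred bin [351.157 219.581]
button [ 0.64  -0.285  0.05 ] 49.275
```

```bash
python3 - <<'E'
from h import *
t=cap('top'); f=t['frame'].astype(int)
def lid(u,v,w=24):
    u,v=int(u),int(v); g=f[v-w:v+w,u-w:u+w]; m=(g[:,:,2]>g[:,:,0]+8)&(g[:,:,2]>g[:,:,1]+5)
    n,_,S,C=cv2.connectedComponentsWithStats(m.astype(np.uint8)); return [(C[i]+[u-w,v-w],S[i,4]) for i in range(1,n) if S[i,4]>25]
for p in ((251,205),(295,173),(350,235)): print(p,lid(*p))
E
```

```text
(251, 205) [(array([250.774, 202.479]), np.int32(257))]
(295, 173) [(array([294.734, 170.599]), np.int32(237))]
(350, 235) [(array([351.266, 218.935]), np.int32(169)), (array([348.426, 246.399]), np.int32(183))]
```

All four lids are where they belong, so I'm handing the job in.

```bash
python3 -c "
from h import *
print(sign_off())"
```

```text
the job is handed in; nothing more can be done
None
```

I handed the job in at about 49 s: two sensors with batteries are in nests 1 and 3, two empty ones are in the red bin, the stand is at 30° swivel and 25° handle-down within about 1° by the cameras, and the start button was pressed fully and released. The sign-off returned no verdict.

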